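# Tip a standing foil-wrapped block onto the wrapping board and press it home

### The job

Slide the foil-wrapped block, kept standing and square, across the table until its foot is seated against the near edge of the grey wrapping board; then, using that edge as the stop, push it high so that it tips over onto its side on the board, without lifting it. Finally slide the lying block along the board to the end stop and press it squarely home with about 10 N for about a second, then let go so that it stays touching the end stop. Never push hard (20 N dents the chocolate), and leave the jar, tub and small bar where they are.

Things in the scene. Friction and masses are not known exactly. Their poses are not given: they have to be found in the camera images.
- block: Chocolate block in gold foil with a paper band, a rigid box of 0.4 to 0.6 kg: 60 mm deep (x), 78 wide (y), 125 tall (z). Origin: centre of its underside. It starts upright on the table, 12 to 40 mm short of the board's near edge, its x roughly towards the board. Pushed below about 50 mm it slides (friction about 0.4); pushed high it topples. Tipped, its z points along the board.
- block_mid (a point): Centre of the block, 62.5 mm above its underside when it stands. Lying flat on the board it is 42 mm above the table.
- board: Grey plastic board fixed on the table, 270 mm long (x), 200 wide (y), 12 thick, flat on top (friction about 0.4). Origin: middle of its near edge, at table height; x points along the board away from the robot, z up. Its near edge at x = 0, a 12 mm high step, is the low stop.
- endstop: Bracket of the end stop; origin on the board's top and centre line, 216 mm from the near edge, axes as the board's. Before it stands a white upright face plate, 90 mm wide, 46 high. Its setting is not reported: its front is 36 to 52 mm nearer the robot than this origin. It gives 3 mm on a spring (under 1 N), then is solid: find it by the rise of force.
- jar: Bystander: round jar, 54 mm across, 85 mm tall, origin at the centre of its underside; beside the board. Not to be moved.
- tub: Bystander: lidded plastic tub, 106 x 81 x 51 mm tall, origin at the centre of its underside; beside the board. Not to be moved.
- bar: Bystander: small wrapped bar lying flat, 100 x 45 x 18 mm, origin at the centre of its underside; beside the board. Not to be moved.
Mind the look-alikes: they are no part of the job. What is shaped like the block but green or orange is not meant.

How it is judged:
By the outcome, as a careful person would: the job done as asked, in the order asked, and still so for the second after the job is handed in, with the robot touching nothing.
It also fails if it takes over 61 s, if anything falls off the work surface, if the arm or the gripper's body presses on something with over 40 N, if the wrist force passes 120 N, or if a joint passes its speed limit or range.

### The arm

A 6-joint arm with a two-finger parallel gripper is mounted at the origin on the work surface. World frame = base frame: x ahead of the robot, y to its left, z up, the work surface at z = 0. Lengths are in m, angles in rad, forces in N, time in s.
With the tool pointing down it reaches from about 0.375 to 0.9 m from the base axis. Payload 3.1 kg.
Tool frame: the origin (TCP) lies between the finger pads; the fingertips stand manip.finger_overhang ahead of it and the grasp point (between the pads) lies 5 mm behind it (manip.finger_overhang is the distance from the TCP to the fingertips, in m); z points along the fingers, y is the line along which they close (so a half turn about z gives the same grasp; the last joint's range is limited). The gripper opens to 85 mm and grips with 20 to 120 N. Pads are 22 mm wide; open, the fingers measure 114 mm over their backs; the gripper's body (76 mm by 85 mm) begins 54 mm behind the grasp point. The pads swing forward as they close: fully open they stand 13 mm farther back than shut.
Start: joints at [1.121, 0.527, 1.433, -0, 1.181, -0.178], TCP at [0.167, 0.602, 0.245] pointing down, gripper open.
Joint ranges: [-3.08, 3.08], [-0.75, 2.2], [0.22, 2.44], [-1.43, 4.57], [0, 2.65], [-2.85, 2.85]. Speed limits (rad/s): [2.79, 2.79, 3.14, 3.14, 3.14, 3.14].

### API

Orientations are given as a unit quaternion [x, y, z, w].
In Python, from station import manip gives the robot as it stands.
- The arm moves only by the tool drive_tool, never from a script. Its argument "plan" is a list of rows, each a list of 7 numbers: the shift along the tool's x, y, z in m, then the turn, a rotation vector about the tool's x, y, z in degrees, then the opening, from -1 (shut) to 1 (fully open). In form: [[x, y, z, wx, wy, wz, gripper], ...]. A call has 1 to 10 rows; each row shifts and turns the commanded pose from where the row before left it, along the tool's axes as they then stand; what a row does not reach is not made up. A row lasts 1/10 s, in which the tool goes at most 50 mm and 8.59 degrees, less where a joint would pass 70% of its speed; a pose out of reach is approached as far as the arm can. A call is refused whole if a number of a shift passes 0.05 or a number of a turn 8.59, either way. A call with a gripper value outside its range is refused whole. The fingers move at their own pace and stop on an object; "newtons" is the grip in N (left out, the last holds). Time passes only in rows, so rows that do not move let the fingers close. It gives the time, the measured TCP pose, the force, the opening and the grip force at its end, in the units of the state.
- manip.sense(): the state, without advancing time (a new reading comes with each control period).
- manip.snapshot(name): name is "scene" or "top" or "wrist"; returns a dict with "image" (400x640x3 uint8, red, green, blue), "z_map" (400x640 float32, m along the optical axis (not along the pixel's ray), 0 where there is no reading), "fov_y" (degrees; the focal length in pixels is half the picture's height over the tangent of half this angle, whatever the lens; pixels are square), "cx", "cy" (the principal point, pixels), "extrinsics" (4x4, takes a point from camera to world coordinates); the wrist camera has in their place "mount" (4x4, takes a point from camera to tool coordinates, whose origin is the TCP and whose axes are the flange's). Camera axes: x right, y up, looking along -z (the intrinsics and any distortion apply to the point x, -y, -z); pixel columns grow to the right and rows downward; lengths in m; the calibration is good to about 2 mm. A picture is of the moment at which its call begins: read the wrist's pose just before it.
- manip.sign_off(): hands the job in; it is judged then, once.
The state is a dict: "t": time; "q": joint angles; "qd": joint speeds; "tau": joint torques, N m; "tcp_pos": TCP position; "tool_rot": TCP orientation; "force": force on the tool from outside, world axes, zero at the start; "ft_torque": the same for the moment, N m; "finger_gap": opening from 0.0 (shut) to 1.0 (fully open); "gripper_force": force on a finger pad.
Only numpy, scipy, OpenCV 4.12 (cv2) and the standard library are available. Lean on these libraries where they do the work, as an engineer would, in place of code of your own. Each camera call takes 0.05 s, during which the arm holds its last target. There are 200 camera calls.

## Working session

There is one attempt and no reset: what is moved stays moved. The work goes in short steps, Python scripts to look and compute and a tool call to move; the robot and the scene stay as the last step left them, time stands still between calls to the robot, and variables do not carry over. Pictures are saved under pics/ and viewed, at most 10 in all, crops included, and the job is handed in when it is done.

Besides the shell and the picture viewer there is one more tool, called as name([rows], argument=value, ...), one row to a line, values as JSON. drive_tool: Moves the arm, as the interface text tells. Its arguments: {"type":"object","properties":{"plan":{"type":"array"},"newtons":{"type":"number"}},"required":["plan"]}

```bash
mkdir -p pics; ls; cat > h.py <<'E'
import numpy as np, cv2
from station import manip
def snap(n):
    s=manip.sense(); d=manip.snapshot(n)
    if 'extrinsics' not in d:
        from scipy.spatial.transform import Rotation as R
        T=np.eye(4);T[:3,:3]=R.from_quat(s['tool_rot']).as_matrix();T[:3,3]=s['tcp_pos'];d['extrinsics']=T@d['mount']
    return d
def ray(d,u,v):
    f=200/np.tan(np.radians(d['fov_y'])/2)
    E=d['extrinsics'];r=E[:3,:3]@np.array([(u-d['cx'])/f,-(v-d['cy'])/f,-1]);return E[:3,3],r
def onz(d,u,v,z):
    o,r=ray(d,u,v);return o+r*(z-o[2])/r[2]
def pt(d,u,v):
    o,r=ray(d,u,v);return o+r*d['z_map'][int(v),int(u)]
def cloud(d):
    f=200/np.tan(np.radians(d['fov_y'])/2);v,u=np.mgrid[:400,:640]
    z=d['z_map'];P=np.stack([(u-d['cx'])/f*z,-(v-d['cy'])/f*z,-z],-1)
    return P@d['extrinsics'][:3,:3].T+d['extrinsics'][:3,3]
E
python3 - <<'E'
from h import *
print(manip.sense(),manip.finger_overhang)
for n in ('scene','top'):
    d=snap(n);cv2.imwrite(f'pics/{n}.png',d['image'][...,::-1]);print({k:v for k,v in d.items() if k not in('image','z_map')})
    np.savez(f'{n}.npz',**d)
E
```

```text
pics
{'t': 0.0, 'q': array([ 1.12150626e+00,  5.28490411e-01,  1.43388654e+00, -1.06179447e-06,
        1.18142342e+00, -1.78518825e-01]), 'qd': array([ 0.00083054, -0.00019263, -0.00148916,  0.00037095, -0.00108637,
        0.00086548]), 'tau': array([ 6.14143737e-04, -4.42354703e+01, -1.78024542e+01, -2.88341207e-04,
        8.33852071e-03, -2.08872211e-05]), 'tcp_pos': array([0.1668525 , 0.60160561, 0.24432372]), 'tool_rot': array([ 1.34972130e-01,  9.90848780e-01, -1.05007023e-03, -3.40376539e-04]), 'force': array([-0.60692332,  0.34548938,  0.63508068]), 'ft_torque': array([-0.05222757, -0.02556243,  0.02070878]), 'gripper_force': 0.0, 'finger_gap': 0.9993851929106249} 0.014
{'fov_y': 52.87773781770836, 'cx': 321.81243551223747, 'cy': 206.1638969154795, 'extrinsics': array([[-0.09297675, -0.78732769,  0.60948375,  0.9821456 ],
       [ 0.99560348, -0.06653339,  0.06593186,  0.07362181],
       [-0.01135896,  0.61293427,  0.79005225,  0.6915584 ],
       [ 0.        ,  0.        ,  0.        ,  1.        ]])}
{'fov_y': 45.437637877146216, 'cx': 328.84282456092296, 'cy': 191.7538254848358, 'extrinsics': array([[ 0.01999474,  0.99956954, -0.02146948,  0.48312441],
       [-0.99979901,  0.0199586 , -0.00189637,  0.03326238],
       [-0.00146706,  0.02150308,  0.99976771,  0.98758422],
       [ 0.        ,  0.        ,  0.        ,  1.        ]])}
```

View pics/scene.png

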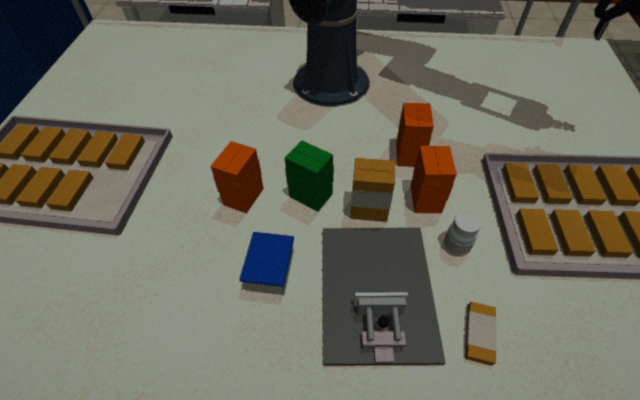

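View pics/top.png

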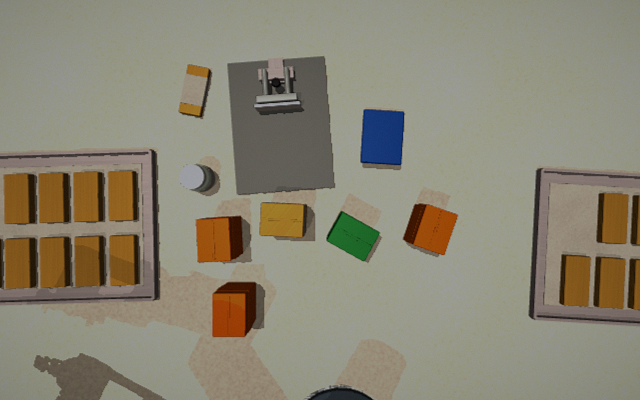

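Gold block at top-view px (283,220), scene px (373,190); the board spans top px (229..333, 57..194), with the end-stop face at (278,105). The orange and green blocks are decoys.

```bash
cat > m.py <<'E'
from h import *
def boxes(d,P,m,zlo,zhi,name):
    m=m&(P[...,2]>zlo)&(P[...,2]<zhi); m=cv2.morphologyEx(m.astype(np.uint8),cv2.MORPH_OPEN,np.ones((3,3)))
    n,l,s,c=cv2.connectedComponentsWithStats(m)
    for i in range(1,n):
        if s[i,4]<120: continue
        p=P[l==i]; r=cv2.minAreaRect((p[:,:2]*1000).astype(np.float32))
        print(name,'px',c[i].round(),'ctr',np.round(r[0],1),'size',np.round(r[1],1),'ang',round(r[2],2),'z',np.median(p[:,2]).round(4),'n',s[i,4])
if __name__=='__main__':
    d=dict(np.load('top.npz'));P=cloud(d)
    boxes(d,P,np.ones((400,640),bool),.110,.16,'tall')
    boxes(d,P,np.ones((400,640),bool),.006,.0165,'board')
    boxes(d,P,np.ones((400,640),bool),.0165,.1,'mid')
    for n in('top','scene'):
        d=dict(np.load(n+'.npz'));P=cloud(d);h=cv2.cvtColor(d['image'],cv2.COLOR_RGB2HSV)
        a,b=((270,310),(200,240)) if n=='top' else ((352,396),(158,225))
        print(n,'gold hsv',np.median(h[205:235,265:300].reshape(-1,3),0) if n=='top' else np.median(h[165:180,358:388].reshape(-1,3),0))
        g=(abs(h[...,0].astype(int)-22)<5)&(h[...,1]>90)
        boxes(d,P,g,.1,.16,n+' gold top')
        # grey board
        gr=(h[...,1]<60)&(h[...,2]<125)
        k=cv2.morphologyEx(gr.astype(np.uint8),cv2.MORPH_OPEN,np.ones((5,5)))
        cs=sorted(cv2.findContours(k,0,2)[0],key=cv2.contourArea)[-2:]
        for c in cs:
            bx=cv2.boxPoints(cv2.minAreaRect(c)); ap=cv2.approxPolyDP(c,8,True)[:,0]
            print(cv2.contourArea(c),[(tuple(int(i) for i in p),onz(d,*p,.012)[:2].round(4).tolist()) for p in ap])
E
python3 m.py
```

```text
tall px [281. 219.] ctr [450.2 120.1] size [78.1 60. ] ang 88.57 z 0.1257 n 1446
tall px [434. 229.] ctr [ 438.1 -157.6] size [61.1 78.1] ang 72.02 z 0.1254 n 1491
tall px [352. 236.] ctr [422.2  -9.5] size [78.3 60.1] ang 62.09 z 0.1256 n 1436
tall px [213. 239.] ctr [411.7 242.8] size [77.8 61.2] ang 4.22 z 0.1258 n 1493
tall px [229. 314.] ctr [277.6 211. ] size [78.5 59.9] ang 1.13 z 0.1257 n 1551
board px [281. 130.] ctr [640.4 138.2] size [270.7 200. ] ang 5.49 z 0.0128 n 10862
board px [276.  89.] ctr [713.6 148.5] size [19.5 34.9] ang 2.4 z 0.0127 n 135
board px [340. 395.] ctr [95.3  5.3] size [ 22.2 120. ] ang 1.45 z 0.0131 n 453
mid px [276.  87.] ctr [721.9 145.4] size [105.5  89. ] ang 5.39 z 0.0484 n 1474
mid px [193.  89.] ctr [706.6 316. ] size [47.4 99.8] ang 80.09 z 0.0193 n 1009
mid px [382. 136.] ctr [614.6 -66.9] size [ 81.1 106.1] ang 87.47 z 0.0515 n 2209
mid px [134. 162.] ctr [532.7 456. ] size [ 98.7 125.3] ang 2.44 z 0.0247 n 405
mid px [ 36. 153.] ctr [570.1 630.4] size [  6.6 149.6] ang 2.83 z 0.0248 n 244
mid px [196. 177.] ctr [526.2 293.8] size [50.2 5
[... 2578 characters left out ...]
3, 187), [0.514, 0.0268])]
scene gold hsv [ 18. 208. 122.]
scene gold top px [375. 172.] ctr [450.2 117.4] size [77.1 62.4] ang 89.03 z 0.1255 n 886
7798.0 [((356, 29), [-0.2754, 0.0598]), ((601, 35), [-0.2946, 0.8288]), ((614, 53), [-0.193, 0.8339]), ((639, 40), [-0.273, 0.9349]), ((628, 14), [-0.437, 0.9605]), ((595, 35), [-0.2932, 0.8102]), ((595, 4), [-0.5005, 0.8741]), ((394, 0), [-0.4821, 0.1855]), ((488, 13), [-0.4113, 0.4994]), ((431, 11), [-0.4117, 0.3095]), ((445, 17), [-0.3739, 0.353]), ((433, 23), [-0.3315, 0.3102]), ((357, 8), [-0.415, 0.0575])]
15253.0 [((323, 228), [0.5142, 0.0246]), ((323, 366), [0.787, 0.0496]), ((443, 365), [0.7678, 0.2445]), ((420, 228), [0.4973, 0.2223])]
```

```bash
cat > go.py <<'E'
import sys
from h import *
from scipy.spatial.transform import Rotation as R
# board frame -> world; go.py xb yb z tilt : TCP target in mm, degrees
YAW=5.45; O=np.array([506.,125.3,0])
Bm=R.from_euler('z',YAW,degrees=True)
def target(xb,yb,z,t):
    p=(O+Bm.apply([xb,yb,z]))
    r=Bm*R.from_matrix(np.array([[-1,0,0],[0,1,0],[0,0,-1.]]).T)*R.from_euler('y',-t,degrees=True)
    return p,r
if __name__=='__main__':
    s=manip.sense();q=R.from_quat(s['tool_rot']);c=s['tcp_pos']*1000
    b=Bm.inv().apply(c-O)
    print('t',round(s['t'],2),'tcp board mm',b.round(1),'F board',Bm.inv().apply(s['force']).round(2),'gap',round(s['finger_gap'],2),'q',s['q'].round(2))
    if len(sys.argv)>4:
        p,r=target(*map(float,sys.argv[1:5]))
        print('shift now-axes',q.inv().apply(p-c).round(1),'rot',np.degrees((q.inv()*r).as_rotvec()).round(2),'shift target-axes',r.inv().apply(p-c).round(1))
E
python3 go.py -132 -0.4 200 0; python3 go.py -132 -0.4 200 35
```

```text
t 0.1 tcp board mm [-292.4  506.4  244.4] F board [-0.32  0.25 -0.53] gap 1.0 q [ 1.12  0.53  1.43  0.    1.18 -0.18]
shift now-axes [-331.1 -415.8   45.1] rot [ -0.11  -0.04 -20.96] shift target-axes [-160.4 -506.8   44.4]
t 0.1 tcp board mm [-292.4  506.4  244.4] F board [-0.32  0.25 -0.53] gap 1.0 q [ 1.12  0.53  1.43  0.    1.18 -0.18]
shift now-axes [-331.1 -415.8   45.1] rot [ -6.51 -34.64 -20.27] shift target-axes [-105.9 -506.8  128.4]
```

drive_tool([
  [0,0,0,0,0,-7,0],
  [0,0,0,0,0,-7,0],
  [0,0,0,0,0,-7,0],
  [-0.03,-0.04,0,0,0,0,0],
  [-0.03,-0.045,0,0,0,0,0],
  [-0.03,-0.045,0,0,0,0,0],
  [-0.03,-0.045,0,0,0,0,0],
  [-0.02,-0.045,0,0,0,0,0],
  [-0.02,-0.045,0,0,0,0,0],
  [0,-0.045,0,0,0,0,0],
])

```text
t: 1.1
tcp_pos: [0.3512, 0.317, 0.2453]
tool_rot: [-0.047, 0.999, 0.0, 0.001]
force: [0.2, -1.1, -0.0]
finger_gap: 0.5
gripper_force: 0.0
```

drive_tool([
  [0,-0.045,0,0,0,0,0],
  [0,-0.045,0,0,0,0,0],
  [0,-0.045,0,0,0,0,0],
  [0,-0.045,0,0,0,0,0],
  [0,-0.017,0,0,0,0,0],
  [0,0,0,0,-7,0,0],
  [0,0,0,0,-7,0,0],
  [0,0,0,0,-7,0,0],
  [0,0,0,0,-7,0,0],
  [0,0,0,0,-7,0,0],
])

```text
t: 2.1
tcp_pos: [0.3644, 0.131, 0.2447]
tool_rot: [-0.052, 0.964, 0.027, 0.259]
force: [-0.9, 0.6, 0.0]
finger_gap: 0.498
gripper_force: 0.0
```

```bash
python3 go.py -132 -0.4 200 35;python3 go.py -132 -0.4 40 35
```

```text
t 2.1 tcp board mm [-140.5   19.1  244.7] F board [-0.87  0.64  0.04] gap 0.5 q [-0.01  0.09  2.34  0.41  0.21 -2.06]
shift now-axes [ 15.2 -20.8  42.3] rot [ 1.77 -4.88  0.16] shift target-axes [ 18.7 -19.5  41.4]
t 2.1 tcp board mm [-140.5   19.1  244.7] F board [-0.87  0.64  0.04] gap 0.5 q [-0.01  0.09  2.34  0.41  0.21 -2.06]
shift now-axes [ 95.5 -24.7 180.6] rot [ 1.77 -4.88  0.16] shift target-axes [110.5 -19.5 172.5]
```

drive_tool([
  [0.01,-0.01,0.02,0,5,0,-0.3],
  [0.01,-0.01,0.02,0,5,0,-0.3],
  [0,0,0.02,0,0,0,-0.3],
  [0,0,0,0,0,0,-0.3],
])

```text
t: 2.5
tcp_pos: [0.3784, 0.1135, 0.1805]
tool_rot: [-0.053, 0.983, 0.022, 0.173]
force: [-0.3, 0.7, 0.3]
finger_gap: 0.35
gripper_force: 0.0
```

```bash
python3 go.py -120 -0.4 150 20;python3 go.py -120 -0.4 57 20
```

```text
t 2.5 tcp board mm [-128.1    0.3  180.5] F board [-0.26  0.72  0.32] gap 0.35 q [-0.05  0.29  2.3   0.36  0.23 -2.07]
shift now-axes [ 2.8 -1.6 31.4] rot [1.71 0.04 0.44] shift target-axes [ 2.8 -0.7 31.4]
t 2.5 tcp board mm [-128.1    0.3  180.5] F board [-0.26  0.72  0.32] gap 0.35 q [-0.05  0.29  2.3   0.36  0.23 -2.07]
shift now-axes [ 34.7  -4.  118.7] rot [1.71 0.04 0.44] shift target-axes [ 34.6  -0.7 118.8]
```

drive_tool([
  [0.0,0,0.0,0.9,8,0,-0.3],
  [0.005,0,0.02,0,0,0,-0.3],
  [0.005,0,0.02,0,0,0,-0.3],
  [0.005,0,0.02,0,0,0,-0.3],
  [0,0,0,0,0,0,-0.3],
])

```text
t: 3.0
tcp_pos: [0.3769, 0.1186, 0.1184]
tool_rot: [-0.055, 0.991, 0.02, 0.122]
force: [-0.2, -0.7, 0.1]
finger_gap: 0.351
gripper_force: 0.0
```

```bash
python3 go.py -120 -0.4 64 12
```

```text
t 3.0 tcp board mm [-129.1    5.6  118.4] F board [-0.27 -0.69  0.06] gap 0.35 q [-0.02  0.47  2.29  0.39  0.15 -2.08]
shift now-axes [ 4.4 -7.5 54.8] rot [1.67 2.06 0.78] shift target-axes [ 2.4 -6.  55.1]
```

drive_tool([
  [0.002,-0.006,0.015,1,2,0.5,-0.3],
  [0,0,0.015,0.5,1,0,-0.3],
  [0,0,0.012,0,1,0,-0.3],
  [0,0,0,0,0,0,-0.3],
])

```text
t: 3.4
tcp_pos: [0.3874, 0.1137, 0.0784]
tool_rot: [-0.051, 0.995, 0.005, 0.09]
force: [0.1, -0.1, -0.4]
finger_gap: 0.347
gripper_force: 0.0
```

```bash
python3 go.py -120 -0.4 64 12
```

```text
t 3.4 tcp board mm [-119.1   -0.3   78.4] F board [ 0.07 -0.15 -0.36] gap 0.35 q [-0.01  0.59  2.25  0.15  0.13 -1.83]
shift now-axes [ 3.5 -0.1 14. ] rot [ 0.09 -1.61  0.36] shift target-axes [ 3.8 -0.1 13.9]
```

drive_tool([
  [0.002,0,0.008,0,0,0.3,-0.3],
  [0.002,0,0.007,0,0,0,-0.3],
  [0,0,0,0,0,0,-0.3],
])

```text
t: 3.7
tcp_pos: [0.3849, 0.1136, 0.0633]
tool_rot: [-0.048, 0.995, 0.005, 0.09]
force: [-0.2, 0.1, -0.2]
finger_gap: 0.354
gripper_force: 0.0
```

```bash
python3 go.py -120 -0.4 64 12; python3 - <<'E'
from h import *
d=snap('scene');cv2.imwrite('pics/s2.png',cv2.resize(d['image'][90:260,260:480,::-1],None,fx=3,fy=3))
E
```

```text
t 3.7 tcp board mm [-1.217e+02 -1.000e-01  6.330e+01] F board [-0.22  0.12 -0.17] gap 0.35 q [-0.01  0.63  2.26  0.28  0.07 -1.95]
shift now-axes [-1.8 -0.3 -0.4] rot [ 0.12 -1.65  0.01] shift target-axes [-1.8 -0.3 -0.4]
```

View pics/s2.png

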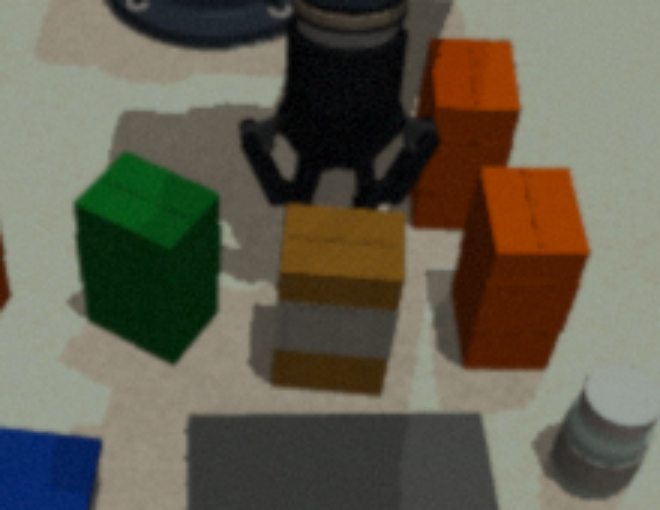

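drive_tool([
  [-0.005,0,0.0009,0,0,0,-0.3],
  [-0.005,0,0.0009,0,0,0,-0.3],
  [-0.003,0,0.0005,0,0,0,-0.3],
  [-0.0025,0,0.0005,0,0,0,-0.3],
  [-0.0025,0,0.0005,0,0,0,-0.3],
  [-0.0025,0,0.0005,0,0,0,-0.3],
  [-0.0025,0,0.0005,0,0,0,-0.3],
  [-0.0025,0,0.0005,0,0,0,-0.3],
  [-0.0025,0,0.0005,0,0,0,-0.3],
])

```text
t: 4.65
tcp_pos: [0.4133, 0.1163, 0.0622]
tool_rot: [-0.048, 0.995, 0.005, 0.089]
force: [-2.1, -1.8, 0.6]
finger_gap: 0.351
gripper_force: 1.0
```

```bash
cat > blk.py <<'E'
from h import *
from go import Bm,O
d=snap('top');P=cloud(d);h=cv2.cvtColor(d['image'],cv2.COLOR_RGB2HSV)
x,y,z=P[...,0],P[...,1],P[...,2]
b=Bm.inv().apply((P*1000-O).reshape(-1,3)).reshape(P.shape)
import sys
zl,zh=(118,135) if len(sys.argv)<2 else map(float,sys.argv[1:3])
m=(abs(b[...,1])<75)&(b[...,0]>-130)&(b[...,0]<190)&(z*1000>zl)&(z*1000<zh)&(abs(h[...,0].astype(int)-19)<6)&(h[...,1]>110)
m=cv2.morphologyEx(m.astype(np.uint8),cv2.MORPH_CLOSE,np.ones((15,15)))&(z*1000>zl)&(z*1000<zh)
p=b[m>0];r=cv2.minAreaRect(p[:,:2].astype(np.float32));print('board frame ctr',np.round(r[0],1),'size',np.round(r[1],1),'ang',round(r[2],2),'z',np.median(p[:,2]).round(1),'xr',np.percentile(p[:,0],[1,99]).round(1),'yr',np.percentile(p[:,1],[1,99]).round(1),'zsd',p[:,2].std().round(2))
E
python3 go.py; python3 blk.py
```

```text
t 4.65 tcp board mm [-93.2  -0.2  62.2] F board [-2.27 -1.55  0.61] gap 0.35 q [-0.    0.63  2.19  0.13  0.14 -1.8 ]
board frame ctr [-49.1   1.5] size [76.4 59.5] ang 86.37 z 125.7 xr [-77.9 -19.7] yr [-36.7  39.6] zsd 1.5
```

drive_tool([
  [-0.002,0,0.0004,0,0,0,-0.3],
  [-0.002,0,0.0004,0,0,0,-0.3],
  [-0.002,0,0.0004,0,0,0,-0.3],
  [-0.002,0,0.0004,0,0,0,-0.3],
  [-0.002,0,0.0004,0,0,0,-0.3],
  [-0.002,0,0.0004,0,0,0,-0.3],
  [-0.001,0,0.0002,0,0,0,-0.3],
])

```text
t: 5.4
tcp_pos: [0.4271, 0.1176, 0.0621]
tool_rot: [-0.048, 0.995, 0.005, 0.09]
force: [-2.0, -0.8, 1.4]
finger_gap: 0.352
gripper_force: 1.1
```

```bash
python3 go.py; python3 blk.py
```

```text
t 5.4 tcp board mm [-79.3  -0.2  62.1] F board [-2.07 -0.65  1.42] gap 0.35 q [ 0.    0.64  2.15  0.11  0.17 -1.77]
board frame ctr [-42.6  11.4] size [73.3 94. ] ang 0.15 z 125.8 xr [-65.   -6.7] yr [-35.3  40.5] zsd 1.57
```

drive_tool([
  [-0.001,0,0.0002,0,0,0,-0.3],
  [-0.001,0,0.0002,0,0,0,-0.3],
  [-0.001,0,0.0002,0,0,0,-0.3],
  [-0.001,0,0.0002,0,0,0,-0.3],
])

```text
t: 5.85
tcp_pos: [0.4309, 0.1179, 0.062]
tool_rot: [-0.048, 0.995, 0.005, 0.09]
force: [-2.7, -0.3, 2.4]
finger_gap: 0.347
gripper_force: 1.3
```

drive_tool([
  [-0.0005,0,0.0001,0,0,0,-0.3],
  [-0.0005,0,0.0001,0,0,0,-0.3],
])

```text
t: 6.05
tcp_pos: [0.4319, 0.118, 0.062]
tool_rot: [-0.048, 0.995, 0.005, 0.09]
force: [-2.8, -0.1, 2.3]
finger_gap: 0.351
gripper_force: 1.2
```

```bash
sed -i 's/^m=cv2.morph.*$/m=cv2.morphologyEx(m.astype(np.uint8),cv2.MORPH_OPEN,np.ones((3,3)))/' blk.py; python3 go.py; python3 blk.py
```

```text
t 6.05 tcp board mm [-74.4  -0.2  62. ] F board [-2.8   0.12  2.26] gap 0.35 q [ 0.    0.64  2.14  0.1   0.18 -1.76]
board frame ctr [-30.9   3. ] size [77.3 59.5] ang 89.94 z 125.8 xr [-59.8  -1.9] yr [-35.   40.2] zsd 1.56
```

drive_tool([
  [-0.0005,0,0.0001,0,0,0,-0.3],
  [0,0,0,0,0,0,-0.3],
])

```text
t: 6.3
tcp_pos: [0.4324, 0.1181, 0.062]
tool_rot: [-0.048, 0.995, 0.005, 0.09]
force: [-1.5, 0.0, 2.2]
finger_gap: 0.349
gripper_force: 1.3
```

```bash
python3 go.py; python3 blk.py; python3 - <<'E'
from h import *
d=snap('scene');cv2.imwrite('pics/s3.png',cv2.resize(d['image'][110:260,290:470,::-1],None,fx=4,fy=4))
E
```

```text
t 6.3 tcp board mm [-74.   -0.2  62. ] F board [-1.45  0.15  2.17] gap 0.35 q [ 0.    0.64  2.14  0.1   0.18 -1.76]
board frame ctr [-30.5   2.9] size [59.5 77.2] ang 0.05 z 125.8 xr [-59.4  -1.5] yr [-35.2  40.3] zsd 1.59
```

View pics/s3.png

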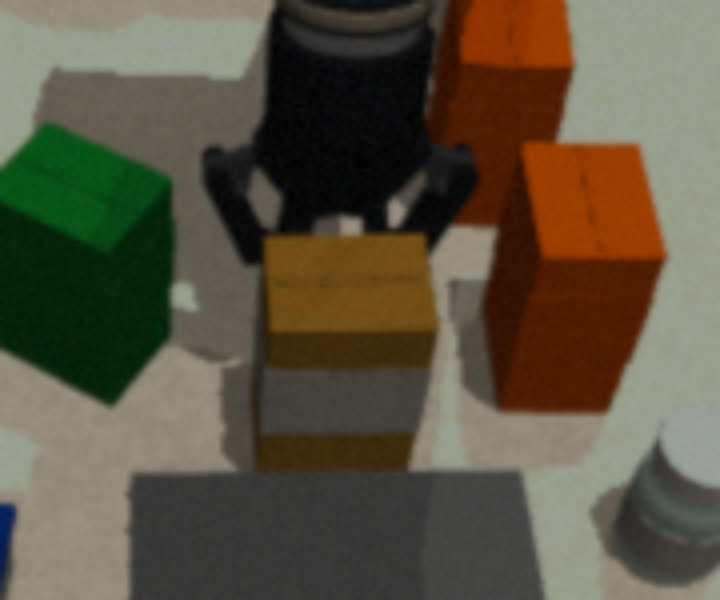

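drive_tool([
  [-0.0005,0,0,0,0,0,-0.3],
  [-0.0005,0,0,0,0,0,-0.3],
])

```text
t: 6.6
tcp_pos: [0.4325, 0.1181, 0.062]
tool_rot: [-0.048, 0.995, 0.005, 0.089]
force: [-4.6, -1.5, 3.0]
finger_gap: 0.354
gripper_force: 2.3
```

```bash
python3 go.py; python3 blk.py
```

```text
t 6.6 tcp board mm [-73.9  -0.2  62. ] F board [-4.68 -1.07  3.03] gap 0.35 q [ 0.    0.64  2.14  0.1   0.19 -1.75]
board frame ctr [-30.5   3. ] size [77.2 59.5] ang 89.99 z 125.7 xr [-59.5  -1.4] yr [-34.9  40.3] zsd 1.54
```

drive_tool([
  [-0.0005,0,0,0,0,0,-0.3],
  [-0.0005,0,0,0,0,0,-0.3],
])

```text
t: 6.85
tcp_pos: [0.4326, 0.1182, 0.0621]
tool_rot: [-0.048, 0.995, 0.005, 0.088]
force: [-5.8, -3.8, 1.9]
finger_gap: 0.35
gripper_force: 3.1
```

```bash
python3 go.py; python3 blk.py
```

```text
t 6.85 tcp board mm [-73.8  -0.1  62.1] F board [-6.13 -3.22  1.94] gap 0.35 q [ 0.    0.64  2.14  0.09  0.19 -1.75]
board frame ctr [-30.4   2.8] size [59.3 77. ] ang 0.04 z 125.8 xr [-59.4  -1.4] yr [-35.   40.4] zsd 1.52
```

drive_tool([
  [0.005,0.003,0,0,0,0,-0.3],
  [0.004,0,-0.01,0,0,0,-0.3],
  [0,0,-0.02,0,0,0,-0.3],
  [0,0,-0.02,0,0,0,-0.3],
  [0,0,0,0,0,0,-0.3],
])

```text
t: 7.4
tcp_pos: [0.4181, 0.1196, 0.1124]
tool_rot: [-0.048, 0.994, 0.005, 0.093]
force: [-0.2, -0.2, -0.0]
finger_gap: 0.349
gripper_force: 0.0
```

```bash
python3 go.py -80 2.7 112 10; python3 blk.py
```

```text
t 7.4 tcp board mm [-88.1   2.7 112.4] F board [-0.2  -0.17 -0.05] gap 0.35 q [ 0.01  0.5   2.15  0.06  0.3  -1.71]
shift now-axes [-7.8  0.   1.9] rot [0.06 0.74 0.07] shift target-axes [-7.9  0.   1.8]
board frame ctr [-30.7   2.8] size [59.4 76.7] ang 0.0 z 125.9 xr [-59.7  -1.4] yr [-34.9  40.2] zsd 1.52
```

drive_tool([
  [-0.004,0,0.0007,0,0,0,-0.3],
  [-0.004,0,0.0007,0,0,0,-0.3],
  [-0.004,0,0.0007,0,0,0,-0.3],
  [-0.003,0,0.0005,0,0,0,-0.3],
  [-0.003,0,0.0005,0,0,0,-0.3],
  [-0.003,0,0.0005,0,0,0,-0.3],
  [-0.003,0,0.0005,0,0,0,-0.3],
  [-0.003,0,0.0005,0,0,0,-0.3],
])

```text
t: 8.25
tcp_pos: [0.4435, 0.1221, 0.1102]
tool_rot: [-0.048, 0.995, 0.005, 0.09]
force: [-1.5, 0.2, 2.3]
finger_gap: 0.349
gripper_force: 1.2
```

```bash
python3 go.py; python3 - <<'E'
from h import *
d=snap('scene');cv2.imwrite('pics/s4.png',cv2.resize(d['image'][110:300,290:470,::-1],None,fx=3,fy=3))
E
```

```text
t 8.25 tcp board mm [-62.5   2.8 110.2] F board [-1.46  0.37  2.27] gap 0.35 q [ 0.01  0.52  2.08  0.05  0.36 -1.69]
```

View pics/s4.png

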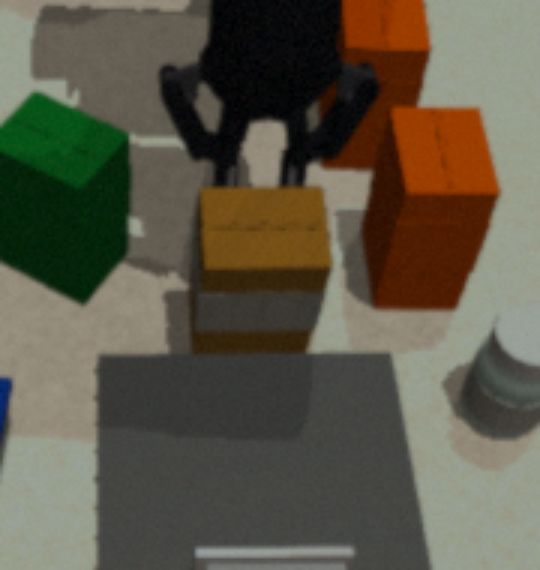

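The block (crop ~(265,230)) is tipping about its foot at the board edge. I'll keep pushing.

drive_tool([
  [-0.003,0,0.0004,0,0,0,-0.3],
  [-0.003,0,0.0004,0,0,0,-0.3],
  [-0.003,0,0.0004,0,0,0,-0.3],
  [-0.003,0,0.0004,0,0,0,-0.3],
  [-0.003,0,0.0004,0,0,0,-0.3],
  [-0.003,0,0.0004,0,0,0,-0.3],
  [-0.003,0,0.0004,0,0,0,-0.3],
  [-0.003,0,0.0004,0,0,0,-0.3],
])

```text
t: 9.1
tcp_pos: [0.4683, 0.1244, 0.1115]
tool_rot: [-0.048, 0.995, 0.005, 0.09]
force: [-1.2, -0.3, 0.9]
finger_gap: 0.351
gripper_force: 0.3
```

drive_tool([
  [-0.002,0,0.0003,0,0,0,-0.3],
  [-0.002,0,0.0003,0,0,0,-0.3],
])

```text
t: 9.3
tcp_pos: [0.4721, 0.1248, 0.1115]
tool_rot: [-0.048, 0.995, 0.005, 0.09]
force: [0.2, 0.2, 0.2]
finger_gap: 0.35
gripper_force: 0.2
```

```bash
python3 go.py; python3 blk.py 20 160
```

```text
t 9.3 tcp board mm [-33.8   2.7 111.5] F board [0.22 0.22 0.15] gap 0.35 q [ 0.02  0.54  2.02  0.04  0.41 -1.68]
board frame ctr [17.5  2.9] size [66.1 77.5] ang 0.01 z 126.2 xr [-14.8  49.8] yr [-35.6  40.5] zsd 8.23
```

Force is near zero, so it is at the tipping point. A little more.

drive_tool([
  [-0.002,0,0.0003,0,0,0,-0.3],
  [-0.002,0,0.0003,0,0,0,-0.3],
  [0,0,0,0,0,0,-0.3],
  [0,0,0,0,0,0,-0.3],
  [0,0,0,0,0,0,-0.3],
  [0,0,0,0,0,0,-0.3],
])

```text
t: 9.95
tcp_pos: [0.4756, 0.1252, 0.1117]
tool_rot: [-0.048, 0.995, 0.005, 0.09]
force: [-0.4, -0.1, -0.5]
finger_gap: 0.346
gripper_force: 0.0
```

```bash
python3 go.py; python3 blk.py 20 160;  python3 - <<'E'
from h import *
d=snap('scene');cv2.imwrite('pics/s5.png',cv2.resize(d['image'][110:370,290:470,::-1],None,fx=2,fy=2))
E
```

```text
t 9.95 tcp board mm [-30.3   2.8 111.7] F board [-0.45 -0.04 -0.49] gap 0.35 q [ 0.02  0.54  2.01  0.04  0.41 -1.68]
board frame ctr [31.6  0.2] size [117.8  83.4] ang 0.4 z 74.2 xr [-22.9  90.1] yr [-35.5  41. ] zsd 9.96
```

View pics/s5.png

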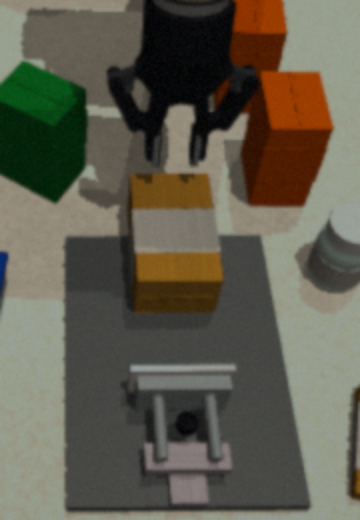

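drive_tool([
  [0.015,0,0,0,5,0,0],
  [0.015,0,0,0,5,0,0],
  [0.006,0,0,0,0,0,0],
  [0,0,0,0,0,0,0],
])

```text
t: 10.45
tcp_pos: [0.4392, 0.1218, 0.1074]
tool_rot: [-0.048, 0.999, 0.001, 0.003]
force: [0.1, -0.2, -0.2]
finger_gap: 0.499
gripper_force: 0.0
```

```bash
python3 go.py -66 2.7 52 0; python3 blk.py 45 90
```

```text
t 10.45 tcp board mm [-66.9   2.9 107.4] F board [ 0.12 -0.25 -0.23] gap 0.5 q [ 0.02  0.55  1.98  0.    0.61 -1.65]
shift now-axes [-0.5 -0.3 55.4] rot [0.1  0.33 0.06] shift target-axes [-0.9 -0.2 55.4]
board frame ctr [28.5  3.2] size [123.3  77.7] ang 0.02 z 72.7 xr [-30.5  89.1] yr [-35.4  41. ] zsd 2.77
```

drive_tool([
  [0,0,0.02,0,0,0,0],
  [0,0,0.02,0,0,0,0],
  [0,0,0.015,0,0,0,0],
  [-0.008,0,0,0,0,0,0],
  [-0.008,0,0,0,0,0,0],
  [-0.004,0,0,0,0,0,0],
  [-0.004,0,0,0,0,0,0],
  [-0.004,0,0,0,0,0,0],
  [-0.004,0,0,0,0,0,0],
  [-0.004,0,0,0,0,0,0],
])

```text
t: 11.5
tcp_pos: [0.4763, 0.1254, 0.053]
tool_rot: [-0.048, 0.999, 0.001, 0.003]
force: [-1.7, -0.6, 1.7]
finger_gap: 0.497
gripper_force: 1.2
```

drive_tool([
  [-0.005,0,0,0,0,0,0],
  [-0.005,0,0,0,0,0,0],
  [-0.005,0,0,0,0,0,0],
  [-0.005,0,0,0,0,0,0],
  [-0.005,0,0,0,0,0,0],
  [-0.005,0,0,0,0,0,0],
])

```text
t: 12.1
tcp_pos: [0.5068, 0.1282, 0.0529]
tool_rot: [-0.048, 0.999, 0.001, 0.003]
force: [-2.7, 0.3, 1.2]
finger_gap: 0.5
gripper_force: 1.0
```

```bash
python3 go.py; python3 blk.py 45 90; python3 - <<'E'
from h import *
from go import Bm,O
d=dict(np.load('top.npz'));P=cloud(d);b=Bm.inv().apply((P*1000-O).reshape(-1,3))
m=(abs(b[:,1])<42)&(b[:,0]>150)&(b[:,0]<200)&(b[:,2]>48)&(b[:,2]<66)
print(np.percentile(b[m],[1,50,99],axis=0).round(1))
d=snap('scene');cv2.imwrite('pics/s6.png',cv2.resize(d['image'][110:370,290:470,::-1],None,fx=2,fy=2))
E
```

```text
t 12.1 tcp board mm [ 1.   2.9 52.9] F board [-2.65  0.58  1.15] gap 0.5 q [ 0.03  0.7   1.83  0.    0.6  -1.64]
board frame ctr [122.9   3. ] size [77.3 30.6] ang 89.53 z 72.9 xr [107.9 137.4] yr [-35.5  40.7] zsd 2.7
[[164.6 -39.7  48.2]
 [176.5  -0.5  58.2]
 [198.1  39.5  62.1]]
```

View pics/s6.png

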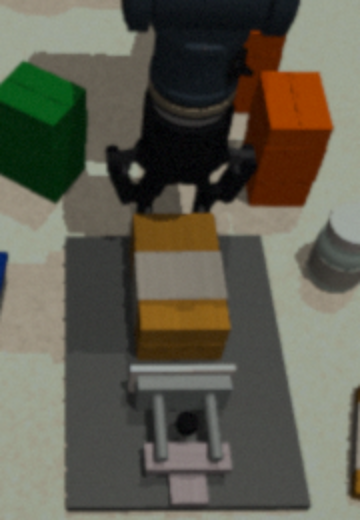

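Lying block (crop 182,285), square, is heading straight for the plate (182,370), about 26 mm away.

drive_tool([
  [-0.004,0,0,0,0,0,0],
  [-0.004,0,0,0,0,0,0],
  [-0.004,0,0,0,0,0,0],
  [-0.004,0,0,0,0,0,0],
  [-0.003,0,0,0,0,0,0],
  [-0.002,0,0,0,0,0,0],
  [-0.001,0,0,0,0,0,0],
])

```text
t: 12.9
tcp_pos: [0.5284, 0.1303, 0.053]
tool_rot: [-0.048, 0.999, 0.001, 0.003]
force: [-1.6, 0.1, -0.7]
finger_gap: 0.499
gripper_force: 0.8
```

drive_tool([
  [-0.001,0,0,0,0,0,0],
  [-0.001,0,0,0,0,0,0],
  [-0.001,0,0,0,0,0,0],
])

```text
t: 13.2
tcp_pos: [0.531, 0.1306, 0.0531]
tool_rot: [-0.048, 0.999, 0.001, 0.003]
force: [-1.1, 0.2, -0.9]
finger_gap: 0.497
gripper_force: 0.7
```

drive_tool([
  [-0.001,0,0,0,0,0,0],
  [-0.001,0,0,0,0,0,0],
])

```text
t: 13.4
tcp_pos: [0.5331, 0.1308, 0.0531]
tool_rot: [-0.048, 0.999, 0.001, 0.003]
force: [-1.6, -0.1, -0.7]
finger_gap: 0.497
gripper_force: 0.7
```

drive_tool([
  [-0.001,0,0,0,0,0,0],
  [-0.001,0,0,0,0,0,0],
])

```text
t: 13.6
tcp_pos: [0.5348, 0.131, 0.0531]
tool_rot: [-0.048, 0.999, 0.001, 0.003]
force: [-2.5, 1.1, 0.4]
finger_gap: 0.496
gripper_force: 1.0
```

drive_tool([
  [-0.001,0,0,0,0,0,0],
  [0,0,0,0,0,0,0],
])

```text
t: 13.8
tcp_pos: [0.5361, 0.1311, 0.0531]
tool_rot: [-0.048, 0.999, 0.001, 0.003]
force: [-2.7, -0.3, -0.6]
finger_gap: 0.5
gripper_force: 0.9
```

drive_tool([
  [-0.001,0,0,0,0,0,0],
  [0,0,0,0,0,0,0],
])

```text
t: 14.0
tcp_pos: [0.5367, 0.1311, 0.0531]
tool_rot: [-0.048, 0.999, 0.001, 0.002]
force: [-3.3, -0.7, 0.2]
finger_gap: 0.499
gripper_force: 1.4
```

drive_tool([
  [-0.001,0,0,0,0,0,0],
  [0,0,0,0,0,0,0],
])

```text
t: 14.2
tcp_pos: [0.5369, 0.1312, 0.0531]
tool_rot: [-0.048, 0.999, 0.001, 0.002]
force: [-5.2, -1.6, 2.0]
finger_gap: 0.501
gripper_force: 2.5
```

drive_tool([
  [-0.001,0,0,0,0,0,0],
  [0,0,0,0,0,0,0],
])

```text
t: 14.4
tcp_pos: [0.537, 0.1312, 0.0531]
tool_rot: [-0.048, 0.999, 0.001, 0.001]
force: [-6.6, -1.6, 4.8]
finger_gap: 0.5
gripper_force: 3.2
```

drive_tool([
  [-0.001,0,-0.0003,0,0,0,0],
  [0,0,0,0,0,0,0],
])

```text
t: 14.6
tcp_pos: [0.5372, 0.1313, 0.0531]
tool_rot: [-0.048, 0.999, 0.001, -0.0]
force: [-7.5, -2.4, 2.8]
finger_gap: 0.498
gripper_force: 3.6
```

drive_tool([
  [-0.0005,0,-0.0003,0,0,0,0],
  [0,0,0,0,0,0,0],
])

```text
t: 14.8
tcp_pos: [0.5372, 0.1313, 0.0531]
tool_rot: [-0.048, 0.999, 0.001, -0.001]
force: [-7.4, -2.0, 2.1]
finger_gap: 0.498
gripper_force: 3.8
```

drive_tool([
  [-0.001,0,-0.0002,0,0,0,0],
  [0,0,0,0,0,0,0],
])

```text
t: 15.0
tcp_pos: [0.5374, 0.1313, 0.0532]
tool_rot: [-0.048, 0.999, 0.001, -0.002]
force: [-8.7, -3.0, 2.4]
finger_gap: 0.503
gripper_force: 4.3
```

drive_tool([
  [-0.0007,0,-0.0002,0,0,0,0],
  [0,0,0,0,0,0,0],
])

```text
t: 15.2
tcp_pos: [0.5374, 0.1314, 0.0532]
tool_rot: [-0.048, 0.999, 0.001, -0.002]
force: [-9.4, -2.6, 1.8]
finger_gap: 0.496
gripper_force: 4.7
```

Board-axis force is about 9.6 N. I'll nudge it slightly and hold for a second.

drive_tool([
  [-0.0004,0,-0.0001,0,0,0,0],
  [0,0,0,0,0,0,0],
  [0,0,0,0,0,0,0],
  [0,0,0,0,0,0,0],
  [0,0,0,0,0,0,0],
  [0,0,0,0,0,0,0],
])

```text
t: 15.8
tcp_pos: [0.5375, 0.1313, 0.0532]
tool_rot: [-0.048, 0.999, 0.001, -0.003]
force: [-10.2, -2.9, 0.8]
finger_gap: 0.5
gripper_force: 4.9
```

drive_tool([
  [0,0,0,0,0,0,0],
  [0,0,0,0,0,0,0],
  [0,0,0,0,0,0,0],
  [0,0,0,0,0,0,0],
  [0,0,0,0,0,0,0],
  [0,0,0,0,0,0,0],
])

```text
t: 16.4
tcp_pos: [0.5375, 0.1313, 0.0532]
tool_rot: [-0.048, 0.999, 0.001, -0.003]
force: [-8.9, -2.8, 0.8]
finger_gap: 0.498
gripper_force: 4.9
```

```bash
python3 go.py; python3 blk.py 64 80
```

```text
t 16.4 tcp board mm [31.9  3.  53.2] F board [-9.13 -1.9   0.82] gap 0.5 q [ 0.04  0.73  1.75  0.    0.67 -1.63]
board frame ctr [153.3   3.2] size [77.2 29.1] ang 89.87 z 72.7 xr [139.2 167.4] yr [-34.7  41.1] zsd 1.6
```

drive_tool([
  [0.001,0,0,0,0,0,0],
  [0.001,0,0,0,0,0,0],
  [0.001,0,0,0,0,0,0],
  [0.001,0,0,0,0,0,0],
  [0.002,0,0,0,0,0,0],
  [0.004,0,0,0,0,0,0],
  [0.01,0,0,0,0,0,0],
  [0.02,0,0,0,0,0,0],
  [0.01,0,-0.03,0,0,0,0],
  [0,0,-0.04,0,0,0,0],
])

```text
t: 17.45
tcp_pos: [0.4894, 0.1267, 0.1232]
tool_rot: [-0.048, 0.999, 0.001, 0.0]
force: [1.7, 0.3, 0.2]
finger_gap: 0.496
gripper_force: 0.0
```

drive_tool([
  [0,0,-0.04,0,0,0,0],
  [0,0,-0.03,0,0,0,0],
  [0,0,0,0,0,0,0],
  [0,0,0,0,0,0,0],
])

```text
t: 17.85
tcp_pos: [0.4927, 0.1267, 0.195]
tool_rot: [-0.048, 0.999, 0.001, 0.005]
force: [-0.2, 0.0, 0.0]
finger_gap: 0.501
gripper_force: 0.0
```

```bash
python3 go.py; python3 blk.py 64 80; python3 - <<'E'
from h import *
d=snap('scene');cv2.imwrite('pics/s7.png',cv2.resize(d['image'][110:370,210:510,::-1],None,fx=2,fy=2))
E
```

```text
t 17.85 tcp board mm [-13.1   2.6 195. ] F board [-0.22  0.06  0.01] gap 0.5 q [ 0.03  0.44  1.78  0.    0.91 -1.64]
board frame ctr [110.3   3.1] size [113.6  77.7] ang 0.09 z 72.8 xr [ 58.1 166.1] yr [-35.3  41.3] zsd 1.69
```

View pics/s7.png

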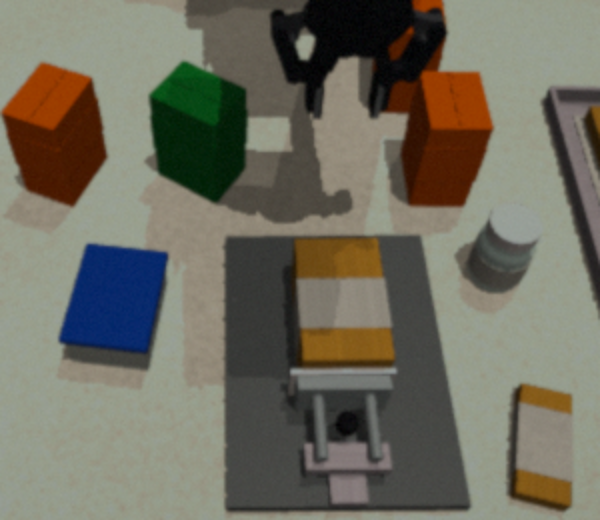

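The block (345,300) lies square against the end-stop plate (345,370). The bystanders haven't moved and the gripper is clear.

```bash
python3 -c "
from station import manip
print(manip.sign_off())"
```

```text
the job is handed in; nothing more can be done
None
```

The job is handed in: I slid the block upright to the board edge, tipped it onto its side, slid it to the end stop and pressed it home at about 10 N for just over a second; after release it lay square against the stop, with the jar, tub and small bar where they were.

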